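Select the tall bottle's solvent line and start the purge

TASK

With the fingertips, gently press the solvent selector's round key that is in line with the tall bottle, let it spring back, then gently press the wide start bar to start the purge, and withdraw. Do not press the other keys, and leave the bottles, vial, wash bottle and beaker standing where they are.

Things in the scene. Friction and masses are not known exactly. Their poses are not given: they have to be found in the camera images.
- selector: Solvent selector, a fixed table-top unit at varying place and yaw (to 0.3 rad). Origin on the table; x points away from the robot towards its bottle tray, y left, z up. Keypad housing: white, black top, x -90 to +60 mm, 340 mm wide, 50 mm high. Bottle tray behind it: x 60 to 200 mm, 340 mm wide, floor 8 mm and rim 14 mm above the table.
- key0 (a joint): Travel in m of round channel key 0 (0 = leftmost, 3 = rightmost as seen from the robot): 0 up, 0.008 fully down. It registers from 0.004; spring, about 1 N to start it moving and 6 N fully down; springs back when let go. Pressing harder than 25 N harms it.
- key0_top (a point): Centre of the top face of round channel key 0: white disc 30 mm across, top 16 mm above the housing (66 mm above the table when up), at x 18, y 112.5 mm in the selector's frame; moves down with the key. Keys are 75 mm apart. The key is in line, along the selector's x, with bottle place 0, 117 mm behind it.
- place0 (a point): Bottle place 0 on the tray floor (black disc 66 mm across), x 135, y 112.5 mm in the selector's frame, 8 mm above the table; served by key 0.
- key1 (a joint): Travel in m of round channel key 1 (0 = leftmost, 3 = rightmost as seen from the robot): 0 up, 0.008 fully down. It registers from 0.004; spring, about 1 N to start it moving and 6 N fully down; springs back when let go. Pressing harder than 25 N harms it.
- key1_top (a point): Centre of the top face of round channel key 1: white disc 30 mm across, top 16 mm above the housing (66 mm above the table when up), at x 18, y 37.5 mm in the selector's frame; moves down with the key. Keys are 75 mm apart. The key is in line, along the selector's x, with bottle place 1, 117 mm behind it.
- place1 (a point): Bottle place 1 on the tray floor (black disc 66 mm across), x 135, y 37.5 mm in the selector's frame, 8 mm above the table; served by key 1.
- key2 (a joint): Travel in m of round channel key 2 (0 = leftmost, 3 = rightmost as seen from the robot): 0 up, 0.008 fully down. It registers from 0.004; spring, about 1 N to start it moving and 6 N fully down; springs back when let go. Pressing harder than 25 N harms it.
- key2_top (a point): Centre of the top face of round channel key 2: white disc 30 mm across, top 16 mm above the housing (66 mm above the table when up), at x 18, y -37.5 mm in the selector's frame; moves down with the key. Keys are 75 mm apart. The key is in line, along the selector's x, with bottle place 2, 117 mm behind it.
- place2 (a point): Bottle place 2 on the tray floor (black disc 66 mm across), x 135, y -37.5 mm in the selector's frame, 8 mm above the table; served by key 2.
- key3 (a joint): Travel in m of round channel key 3 (0 = leftmost, 3 = rightmost as seen from the robot): 0 up, 0.008 fully down. It registers from 0.004; spring, about 1 N to start it moving and 6 N fully down; springs back when let go. Pressing harder than 25 N harms it.
- key3_top (a point): Centre of the top face of round channel key 3: white disc 30 mm across, top 16 mm above the housing (66 mm above the table when up), at x 18, y -112.5 mm in the selector's frame; moves down with the key. Keys are 75 mm apart. The key is in line, along the selector's x, with bottle place 3, 117 mm behind it.
- place3 (a point): Bottle place 3 on the tray floor (black disc 66 mm across), x 135, y -112.5 mm in the selector's frame, 8 mm above the table; served by key 3.
- start (a joint): Travel in m of the start bar: 0 up, 0.008 fully down. Registers from 0.004; same spring as the round keys; springs back.
- start_top (a point): Centre of the top face of the start bar, the wide white bar key in the row nearest the robot, on the left: 75 mm wide (selector y), 26 mm deep (x), top 66 mm above the table, at x -50, y 85 mm in the selector's frame; moves down with the bar.
- stop (a joint): Travel in m of the square stop key: 0 up, 0.008 down; same spring. To be left alone.
- stop_top (a point): Centre of the top face of the square stop key, white, 26 x 26 mm, row nearest the robot, on the right, top 66 mm above the table, at x -50, y -105 mm in the selector's frame.
- bottle_tall: The tall solvent bottle: clear glass, blue cap, paper label, 56 mm across, 150 mm tall; loose, stands upright within 6 mm of one of the four places (which one varies). Origin: centre of its underside, z up.
- bottle_a: A short solvent bottle: same glass, cap and label, 56 mm across, 100 mm tall; loose, upright within 6 mm of one of the other places. Origin: centre of its underside, z up.
- bottle_b: A short solvent bottle: same glass, cap and label, 56 mm across, 100 mm tall; loose, upright within 6 mm of one of the other places. Origin: centre of its underside, z up.
- bottle_c: A short solvent bottle: same glass, cap and label, 56 mm across, 100 mm tall; loose, upright within 6 mm of one of the other places. Origin: centre of its underside, z up.
- vial: Amber glass vial with blue cap, 22 mm across, 42 mm tall; loose, stands on the keypad housing between the start bar and the stop key. Origin: centre of its underside, z up.
- wash_bottle: White plastic wash bottle, 60 mm across, 160 mm tall with its spout; loose on the table to the left of the selector. Origin: centre of its underside, z up.
- beaker: Clear plastic beaker, 66 mm across the rim, 85 mm tall; loose on the table to the right of the selector. Origin: centre of its underside, z up.
Mind the look-alikes: they are no part of the job. Several things have the shape of the vial; the one meant has the colours described above.

How it is judged (in metres and radians):
On the way, in this order (a step that is already met when the one before it is completed fails the run):
1. the round key in line with the tall bottle is pressed at least half way (4 mm) by the fingers, the other keys being up (((horizontal distance between bottle_tall and place0 below 0.03 m and value of joint key0 above 0.004 m and contact force between the fingers and key0 above 1 N and value of joint each of key1, key2, key3, start, stop below 0.0015 m) or (horizontal distance between bottle_tall and place1 below 0.03 m and value of joint key1 above 0.004 m and contact force between the fingers and key1 above 1 N and value of joint each of key0, key2, key3, start, stop below 0.0015 m) or (horizontal distance between bottle_tall and place2 below 0.03 m and value of joint key2 above 0.004 m and contact force between the fingers and key2 above 1 N and value of joint each of key0, key1, key3, start, stop below 0.0015 m) or (horizontal distance between bottle_tall and place3 below 0.03 m and value of joint key3 above 0.004 m and contact force between the fingers and key3 above 1 N and value of joint each of key0, key1, key2, start, stop below 0.0015 m))), for 0.05 s.
2. the wide start bar is then pressed at least half way (4 mm) by the fingers, the other keys being up (value of joint start above 0.004 m and contact force between the fingers and start above 1 N and value of joint each of key0, key1, key2, key3, stop below 0.0015 m), for 0.05 s.
At the end, for the whole second after the job is handed in: Both presses made in order; all keys up again (under 1.5 mm down); the tall bottle on its place; all bottles, the vial, wash bottle and beaker upright (under 0.15 rad), at rest and within 12 mm of where they stood (value of joint each of key0, key1, key2, key3, start, stop below 0.0015 m and (horizontal distance between bottle_tall and place0 below 0.03 m or horizontal distance between bottle_tall and place1 below 0.03 m or horizontal distance between bottle_tall and place2 below 0.03 m or horizontal distance between bottle_tall and place3 below 0.03 m) and distance of each of bottle_tall, bottle_a, bottle_b, bottle_c, vial, wash_bottle, beaker from where it was at the start of the episode below 0.012 m and angle between each of bottle_tall, bottle_a, bottle_b, bottle_c, vial, wash_bottle, beaker's own z axis and vertical below 0.15 rad and linear speed of each of bottle_tall, bottle_a, bottle_b, bottle_c, vial, wash_bottle, beaker below 0.02 m/s); the robot touches nothing.
It fails at once if a round key that does not belong to the tall bottle is pressed 3 mm or more ((value of joint key0 above 0.003 m and not (horizontal distance between bottle_tall and place0 below 0.03 m)) or (value of joint key1 above 0.003 m and not (horizontal distance between bottle_tall and place1 below 0.03 m)) or (value of joint key2 above 0.003 m and not (horizontal distance between bottle_tall and place2 below 0.03 m)) or (value of joint key3 above 0.003 m and not (horizontal distance between bottle_tall and place3 below 0.03 m))).
It fails at once if the square stop key is pressed 3 mm or more (value of joint stop above 0.003 m).
It fails at once if a key is pressed with more than 25 N (contact force between anything else and key0 above 25 N or contact force between anything else and key1 above 25 N or contact force between anything else and key2 above 25 N or contact force between anything else and key3 above 25 N or contact force between anything else and start above 25 N or contact force between anything else and stop above 25 N).
It fails at once if a bottle, the vial, the wash bottle or the beaker is moved or lifted more than 12 mm, or tipped more than 0.15 rad (not (distance of each of bottle_tall, bottle_a, bottle_b, bottle_c, vial, wash_bottle, beaker from where it was at the start of the episode below 0.012 m and angle between each of bottle_tall, bottle_a, bottle_b, bottle_c, vial, wash_bottle, beaker's own z axis and vertical below 0.15 rad)).
It also fails if it takes over 43 s, if anything falls off the work surface, if the arm or the gripper's body presses on something with over 40 N, if the wrist force passes 120 N, or if a joint passes its speed limit or range.

ROBOT

A 7-joint arm with a two-finger parallel gripper is mounted at the origin on the work surface. World frame = base frame: x ahead of the robot, y to its left, z up, the work surface at z = 0. Lengths are in mm, angles in rad, forces in N, time in s.
With the tool pointing down it reaches from about 400 to 925 mm from the base axis. Payload 5.6 kg.
Tool frame: the origin (TCP) lies midway between the tips of the shut fingers; the grasp point (between the pads) lies 19 mm behind it; z points along the fingers, y is the line along which they close (so a half turn about z gives the same grasp; the last joint's range is limited). The gripper opens to 85 mm and grips with 20 to 120 N. Pads are 22 mm wide; open, the fingers measure 114 mm over their backs; the gripper's body (76 mm by 85 mm) begins 54 mm behind the grasp point. The pads swing forward as they close: fully open they stand 13 mm farther back than shut.
Start: joints at [-1.319, 0.468, -0.012, 1.603, 0.006, 1.071, -0.056], TCP at [188.899, 621.954, 199.39] pointing down, gripper open.
Joint ranges: [-2.53, 2.53], [-0.31, 2.02], [-1.57, 1.55], [0.28, 2.44], [-1.29, 4.43], [0.15, 1.84], [-2.92, 2.92]. Speed limits (rad/s): [2.57, 2.57, 3.14, 3.14, 3.14, 3.14, 3.14].

INTERFACE

Orientations are given as a unit quaternion [x, y, z, w].
In Python, from plant import robot gives the robot as it stands. Calls block until the motion is done:
- robot.move_to(position, orientation): joint-space move of the TCP to a pose.
- robot.line_to(position, rot=None, vel=150, force_limit=None): straight line of the TCP; rot=None keeps the orientation; vel is the mean speed in mm/s. With force_limit (N) it stops when the force on the tool has changed by that much, and returns True; else False.
- robot.move_j(angles): joint-space move.
- robot.move_gripper(opening, strength=None): opening from 0.0 (shut) to 1.0 (fully open); strength is the grip in N (None keeps the last); returns when the fingers have stopped.
- robot.pause(seconds).
- robot.solve_ik(position, orientation): joint angles nearest the present ones, or None.
- robot.state(): the state.
- robot.camera(name): name is "scene" or "top" or "wrist"; returns a dict with "frame" (480x640x3 uint8, red, green, blue), "range_z" (480x640 float32, mm along the optical axis (not along the pixel's ray), 0 where there is no reading), "fx", "fy", "cx", "cy" (pixels), "dist_coeffs" ([k1, k2, p1, p2, k3] as OpenCV has them; the pictures are not rectified), "R" (3x3) and "t" (3): a world point X has camera coordinates R X + t. Camera axes: x right, y down, z forward; pixel columns grow to the right and rows downward; lengths in mm; the calibration is good to about 2 mm. A picture is of the moment at which its call begins.
A pose or a line that the arm cannot do raises robot.MotionError and nothing moves.
- robot.finish_job(): hands the job in; it is judged then, once.
The state is a dict: "time": time; "qpos": joint angles; "qvel": joint speeds; "joint_efforts": joint torques, N m; "tool_pos": TCP position; "eef_rot": TCP orientation; "contact_force": force on the tool from outside, world axes, zero at the start; "ft_torque": the same for the moment, N m; "gripper_width": opening from 0.0 (shut) to 1.0 (fully open); "finger_force": force on a finger pad.
Only numpy, scipy, OpenCV 4.12 (cv2) and the standard library are available. Lean on these libraries where they do the work, as an engineer would, in place of code of your own. Each camera call takes 0.05 s, during which the arm holds its last target. There are 200 camera calls.

## Working session

There is one attempt and no reset: what is moved stays moved. The work goes in short steps, each a Python script; the robot and the scene stay as the last script left them, time stands still between calls to the robot, and variables do not carry over. Pictures are saved under pics/ and viewed, at most 10 in all, crops included, and the job is handed in when it is done.

```bash
mkdir -p pics; ls; python3 - <<'E'
from plant import robot
import cv2,numpy as np,pickle
d={n:robot.camera(n) for n in("top","scene")}
pickle.dump(d,open("d.pkl","wb"))
for n in d:
    cv2.imwrite(f"pics/{n}.png",d[n]["frame"][:,:,::-1]); c=d[n]
    print(n,c["fx"],c["dist_coeffs"],-np.array(c["R"]).T@c["t"],(c["range_z"]>0).mean())
print(robot.state())
E
```

```text
pics
top 452.30424079545827 [0.02705375 0.         0.         0.         0.        ] [440.86208387  37.20294007 868.99503387] 0.9959244791666667
scene 537.0360768231383 [0.01682107 0.         0.         0.         0.        ] [1286.52460073 -241.58866307  628.75451266] 0.9960026041666666
{'time': 0.1, 'qpos': array([-1.31901227,  0.46829921, -0.01157923,  1.60354344,  0.00602194,
        1.0713856 , -0.05633487]), 'qvel': array([ 6.11328230e-05, -1.53934001e-03, -3.15772241e-04, -2.96807981e-03,
       -1.95970830e-04, -1.22707198e-03,  9.95053304e-05]), 'joint_efforts': array([ 7.16966115e-04, -5.33522344e+01,  2.10558297e-02, -2.51961046e+01,
        1.13849147e-02,  4.33601177e-03,  2.48790855e-05]), 'tool_pos': array([188.77282667, 621.40585127, 198.5221349 ]), 'eef_rot': array([ 1.46913198e-01,  9.89149064e-01, -7.99753752e-04, -4.52530384e-05]), 'contact_force': array([-0.27383501, -0.80576183,  0.68315492]), 'ft_torque': array([-0.00285469, -0.05604315,  0.01148257]), 'finger_force': 0.0, 'gripper_width': 0.9965698458785779}
```

View pics/top.png

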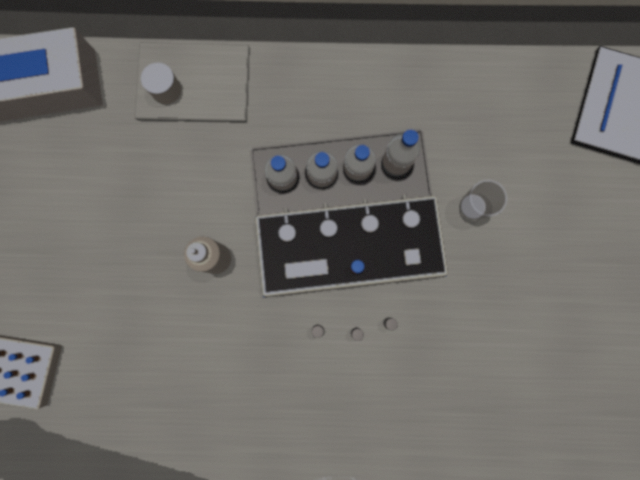

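View pics/scene.png

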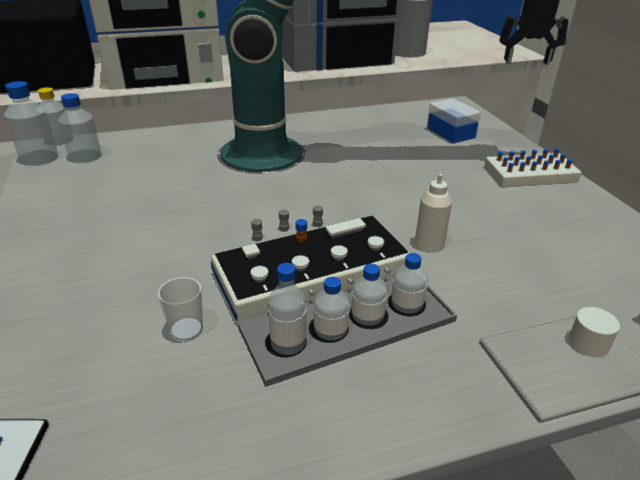

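The top view shows the key tops at about (287,232), (328,228), (370,223) and (411,218), the start bar at (306,269), the stop key at (412,257) and the vial at (358,266). The tall bottle's cap is at (411,138), so it stands at the rightmost place. The scene view from the front agrees: the tall bottle is at (287,310), on the robot's right, so the key to press is key 3.

```bash
cat > loc.py <<'E'
import cv2,numpy as np
def ray(c,px,z):
    K=np.array([[c["fx"],0,c["cx"]],[0,c["fy"],c["cy"]],[0,0,1]])
    u=cv2.undistortPoints(np.array(px,float).reshape(-1,1,2),K,np.array(c["dist_coeffs"]))[:,0]
    R=np.array(c["R"]);o=-R.T@np.array(c["t"])
    r=np.c_[u,np.ones(len(u))]@R
    return o+r*((z-o[2])/r[:,2])[:,None]
def blob(c,seeds,thr):
    g=c["frame"].min(2); n,l,s,ce=cv2.connectedComponentsWithStats((g>thr).astype(np.uint8))
    out=[]
    for x,y in seeds:
        w=l[y,x]; out.append(ce[w]); print((x,y),w,s[w],ce[w].round(1))
    return np.array(out)
M=np.array([[18,112.5],[18,37.5],[18,-37.5],[18,-112.5],[-50,85],[-50,-105]])
def fit(P):
    m,p=M.mean(0),P[:,:2].mean(0)
    H=(M-m).T@(P[:,:2]-p); a=np.arctan2(H[0,1]-H[1,0],H[0,0]+H[1,1])
    R=np.array([[np.cos(a),-np.sin(a)],[np.sin(a),np.cos(a)]]); t=p-R@m
    return a,R,t,np.linalg.norm(P[:,:2]-(M@R.T+t),axis=1)
E
python3 - <<'E'
import pickle,cv2,numpy as np
from loc import *
d=pickle.load(open("d.pkl","rb"))
S={"top":[(287,233),(328,228),(370,223),(411,219),(306,269),(412,257)],
"scene":[(376,243),(339,253),(300,263),(260,273),(346,228),(251,251)]}
for n in S:
    c=d[n]; px=blob(c,S[n],130); P=ray(c,px,66.); a,R,t,r=fit(P)
    print(n,a,t,"res",r.round(1)); print(P.round(1)); print((M@R.T+t).round(1))
    print("range",[float(c["range_z"][y,x]) for x,y in S[n]])
    # heights from range image
    for (x,y) in S[n]:
        R3=np.array(c["R"]);z=c["range_z"][y,x];q=ray(c,[(x,y)],0.)[0];o=-R3.T@c["t"];k=(R3@q+c["t"])[2]
        print((o+(q-o)*z/k).round(1))
h=cv2.cvtColor(d["top"]["frame"],cv2.COLOR_RGB2HSV)
n,l,s,ce=cv2.connectedComponentsWithStats(cv2.inRange(h,(105,130,50),(125,255,255)))
for i in range(1,n):
    if s[i,4]>60 and 250<ce[i][0]<450: print("blue",ce[i].round(1),s[i,4],[ray(d["top"],[ce[i]],z)[0].round(0) for z in(92,108,158)])
E
```

```text
(287, 233) 39 [280 225  14  15 170] [286.6 232.3]
(328, 228) 38 [321 221  15  14 170] [328.1 227.6]
(370, 223) 37 [363 216  14  15 167] [369.5 223. ]
(411, 219) 28 [404 211  15  15 171] [410.9 218.3]
(306, 269) 45 [286 260  41  17 529] [305.9 268.3]
(412, 257) 42 [405 250  14  14 167] [411.9 256.2]
top 0.12933974622922656 [544.01548329 -12.51121313] res [0.3 0.1 0.1 0.1 0.1 0.3]
[[ 547.3  101.1   66. ]
 [ 557.1   26.9   66. ]
 [ 566.6  -47.3   66. ]
 [ 576.4 -121.6   66. ]
 [ 483.5   65.2   66. ]
 [ 508.1 -122.8   66. ]]
[[ 547.4  101.4]
 [ 557.    27. ]
 [ 566.7  -47.4]
 [ 576.4 -121.7]
 [ 483.5   65.3]
 [ 508.  -123.1]]
range [813.8811645507812, 809.951171875, 813.0723266601562, 815.0840454101562, 800.0140991210938, 803.7288818359375]
[546.5 100.7  61.9]
[556.1  27.1  67.2]
[566.7 -48.2  65.6]
[ 575.3 -122.    64.9]
[482.1  64.9  67.6]
[ 506.6 -122.7   67.4]
(376, 243) 15 [368 236  16  10 115] [375.5 240.6]
(339, 253) 16 [331 246  16  10 124] [338.7 250.2]
(300, 263) 18 [292 256  17  10 140] [299.9 260.4]
(260, 273) 20 [251 266  17  11 149] [259.1 271.1]
(346, 228) 8 [     0    120
[... 521 characters left out ...]
625, 1015.4229125976562, 950.5908203125]
[557.1  99.1  63.5]
[568.2  24.   64.1]
[576.5 -49.8  63.8]
[ 586.1 -121.8   65.2]
[497.3  62.2  64.8]
[ 519.5 -124.    64.4]
blue [409.8 137.8] 184 [array([ 717., -116.,   92.]), array([ 711., -112.,  108.]), array([ 694., -103.,  158.])]
blue [361.8 152.4] 148 [array([689., -30.,  92.]), array([684., -29., 108.]), array([668., -25., 158.])]
blue [321.6 159.4] 144 [array([675.,  41.,  92.]), array([670.,  41., 108.]), array([655.,  40., 158.])]
blue [277.9 162.9] 144 [array([667., 118.,  92.]), array([662., 116., 108.]), array([648., 111., 158.])]
blue [357.3 266. ] 135 [array([488., -24.,  92.]), array([487., -23., 108.]), array([484., -19., 158.])]
```

The fit residuals are at most 0.3 mm, and the range heights (62–68 mm) agree with the expected 66 mm. The tall cap projects to (694,-103) against place 3 at (692,-107), so key 3 is confirmed. The bottle is well clear of the gripper body.

```bash
python3 - <<'E'
from plant import robot
import numpy as np
a=0.1293; q=[-np.sin(a/2),np.cos(a/2),0,0]
robot.move_gripper(0.0)
robot.line_to([188.9,622,290])
x,y=576.4,-121.7
robot.move_to([x,y,260],q)
robot.line_to([x,y,76]); robot.pause(.2)
def s(m):
    t=robot.state(); print(m,round(t["time"],2),t["tool_pos"].round(1),t["contact_force"].round(2),round(float(t["gripper_width"]),2))
s("hover")
print(robot.line_to([x,y,59.5],vel=10,force_limit=8)); robot.pause(.2); s("press")
E
```

```text
hover 6.14 [ 576.9 -121.7   76.7] [ 0.67 -0.8  -0.34] -0.0
False
press 8.14 [ 576.4 -121.7   59.5] [-0.03 -0.55  0.05] 0.0
```

No contact force at 59.5 where about 5 N is expected, so I'll look before going on.

```bash
python3 - <<'E'
from plant import robot
import cv2,numpy as np,pickle
d={n:robot.camera(n) for n in("scene","top","wrist")}
pickle.dump(d,open("d2.pkl","wb"))
a=cv2.resize(d["scene"]["frame"][190:350,180:400],None,fx=2.5,fy=2.5)
b=cv2.resize(d["top"]["frame"][120:300,340:460],None,fx=2.2,fy=2.2)[:400]
b=np.pad(b,((0,400-b.shape[0]),(0,0),(0,0)))
cv2.imwrite("pics/p2.png",np.hstack([a,b])[:,:800,::-1]); print(np.hstack([a,b]).shape)
cv2.imwrite("pics/w2.png",d["wrist"]["frame"][:,:,::-1])
t=robot.state();print(t["contact_force"],t["tool_pos"],t["joint_efforts"])
E
```

```text
(400, 814, 3)
[-0.01147443 -0.0064107  -0.39726555] [ 576.40575522 -121.71610967   59.50610379] [ 1.52260037e-05 -4.81281781e+01  1.02634192e+01 -1.79166144e+01
  9.74018621e-03  9.86709128e-04  8.48394336e-06]
```

View pics/p2.png

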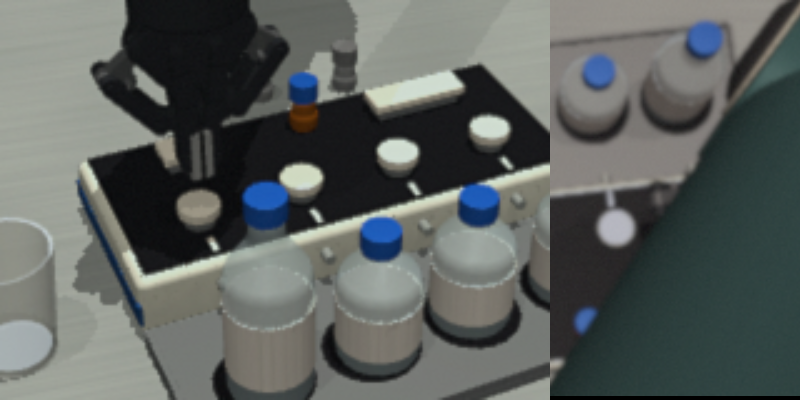

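View pics/w2.png

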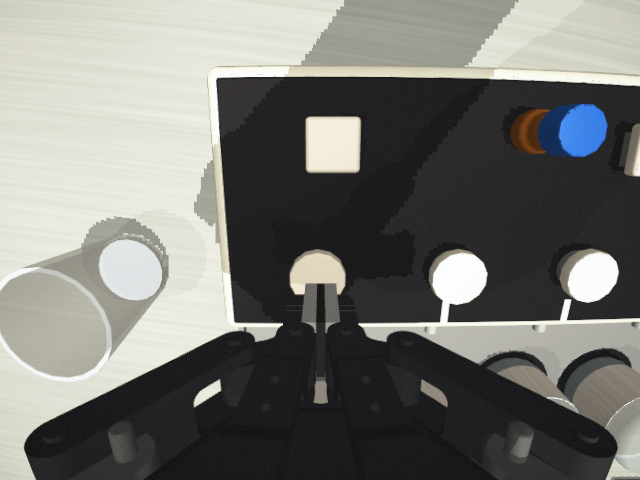

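The scene crop shows the closed tips ending at about (202,178), above the back edge of key 3 at (198,205), which looks unpressed. The wrist view has the tips at (320,285) over the key at (317,277). I'll measure the tip height from the range data.

```bash
python3 - <<'E'
import pickle
from loc import *
d=pickle.load(open("d2.pkl","rb"))
def pt(c,x,y):
    R3=np.array(c["R"]);z=c["range_z"][y,x];q=ray(c,[(x,y)],0.)[0];o=-R3.T@c["t"];k=(R3@q+c["t"])[2]
    return (o+(q-o)*z/k).round(1)
c=d["scene"]
for y in range(236,282,3): print(y,[pt(c,x,y).tolist() for x in(258,261,264)])
c=d["wrist"]
print("wrist tip",[(y,pt(c,310,y).tolist()) for y in range(255,310,5)])
print("other keys",pt(c,458,278),pt(c,590,276),"stop",pt(c,333,145))
E
```

```text
236 [[589.6, -121.9, 142.8], [586.8, -116.6, 140.0], [589.8, -112.3, 141.1]]
239 [[589.8, -122.2, 137.2], [588.3, -117.1, 135.2], [590.8, -112.8, 136.1]]
242 [[589.3, -122.4, 131.1], [586.9, -117.2, 128.4], [588.2, -112.5, 128.4]]
245 [[592.0, -123.2, 127.2], [588.1, -117.7, 123.4], [587.2, -112.6, 121.8]]
248 [[590.9, -123.3, 120.5], [589.3, -118.2, 118.3], [588.2, -113.1, 116.6]]
251 [[591.0, -123.6, 114.6], [588.5, -118.3, 111.8], [588.5, -113.4, 110.8]]
254 [[591.2, -124.0, 108.9], [589.5, -118.8, 106.6], [591.3, -114.2, 107.0]]
257 [[591.0, -124.3, 102.7], [587.4, -118.7, 99.0], [590.3, -114.3, 100.1]]
260 [[590.4, -124.5, 96.2], [589.4, -119.4, 94.4], [589.2, -114.4, 93.2]]
263 [[537.1, -115.9, 48.9], [537.7, -110.7, 48.2], [540.6, -105.8, 49.3]]
266 [[566.8, -121.2, 65.5], [567.8, -116.2, 65.1], [547.6, -107.4, 48.2]]
269 [[573.1, -122.6, 64.1], [575.2, -117.8, 64.6], [574.7, -112.6, 63.1]]
272 [[583.5, -124.6, 66.0], [584.0, -119.7, 65.3], [586.1, -115.0, 65.8]]
275 [[589.3, -125.9, 64.3], [590.3, -121.1, 64.0], [592.7, -116.5, 64.9]]
278 [[594.9, -127.2, 62.6], [592.7, -121.8, 59.6], [592.9, -116.8, 58.6]]
281 [[589.9, -126.7, 52.1], [590.0, -121.7, 51.0], [587.5, -116.1, 47.7]]
wrist tip [(255, [562.6, -128.3, 66.0]), (260, [565.0, -128.0, 66.6]), (265, [567.6, -127.7, 67.1]), (270, [570.3, -127.4, 67.1]), (275, [572.9, -127.0, 67.3]), (280, [576.1, -126.7, 66.4]), (285, [565.3, -127.1, 97.5]), (290, [565.0, -127.0, 103.4]), (295, [564.8, -126.9, 108.5]), (300, [564.9, -126.7, 112.8]), (305, [564.8, -126.6, 117.3])]
other keys [565.2 -49.6  66.3] [555.3  23.8  65.9] stop [ 507.1 -124.3   66.7]
```

Both views put the tips at z ≈ 92–95 with x/y correct, so the true tip is about 33 mm above the reported TCP. I'll continue down under a force guard, expecting contact near a reported z of 33.

```bash
python3 - <<'E'
from plant import robot
import numpy as np
x,y=576.4,-121.7
def s(m):
    t=robot.state(); print(m,round(t["time"],2),t["tool_pos"].round(1),t["contact_force"].round(2)); return t
s("now")
print(robot.line_to([x,y,42],vel=20,force_limit=4)); robot.pause(.2);s("a")
print(robot.line_to([x,y,24],vel=10,force_limit=4.5)); robot.pause(.2)
t=s("b")
robot.camera
import cv2,pickle
d={n:robot.camera(n) for n in("scene","wrist")};pickle.dump(d,open("d3.pkl","wb"))
a=cv2.resize(d["scene"]["frame"][190:350,180:340],None,fx=2.5,fy=2.5)
b=cv2.resize(d["wrist"]["frame"][150:400,200:450],(400,400))
cv2.imwrite("pics/p3.png",np.hstack([a,b])[:,:,::-1])
E
```

```text
now 8.29 [ 576.4 -121.7   59.5] [-0.01 -0.01 -0.4 ]
False
a 9.52 [ 576.5 -121.7   42.1] [-0.52 -0.2  -0.24]
True
b 10.99 [ 576.4 -121.7   28.2] [ 0.75 -0.76  4.81]
```

View pics/p3.png

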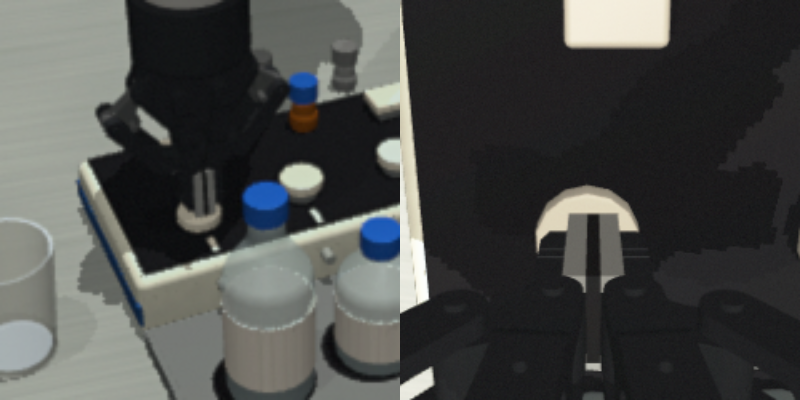

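The tips sit centred on key 3, which is visibly down, at about 5 N (about 6 mm of travel by the spring data). I'll add 1 mm for margin, release, and press the start bar the same way.

```bash
python3 - <<'E'
from plant import robot
import numpy as np
def s(m):
    t=robot.state(); print(m,round(t["time"],2),t["tool_pos"].round(1),t["contact_force"].round(2)); return t
x,y=576.4,-121.7
print(robot.line_to([x,y,27.2],vel=10,force_limit=4)); robot.pause(.3); s("key3")
robot.line_to([x,y,50],vel=40); robot.line_to([x,y,110]); 
u,v=483.5,65.3
robot.line_to([u,v,110]); robot.line_to([u,v,44],vel=80); robot.pause(.2); s("hover")
print(robot.line_to([u,v,26],vel=10,force_limit=5)); robot.pause(.3); s("start")
import cv2
a=cv2.resize(robot.camera("scene")["frame"][180:340,220:420],None,fx=2,fy=2)
b=cv2.resize(robot.camera("wrist")["frame"],(427,320))
cv2.imwrite("pics/p4.png",np.hstack([a,b[:,:400]])[:,:,::-1])
E
```

```text
False
key3 11.64 [ 576.3 -121.7   27.2] [0.07 0.14 5.18]
hover 15.62 [483.9  65.5  44.4] [-0.67 -0.02  0.56]
True
start 17.42 [483.5  65.3  27.5] [0.57 0.31 4.77]
```

View pics/p4.png

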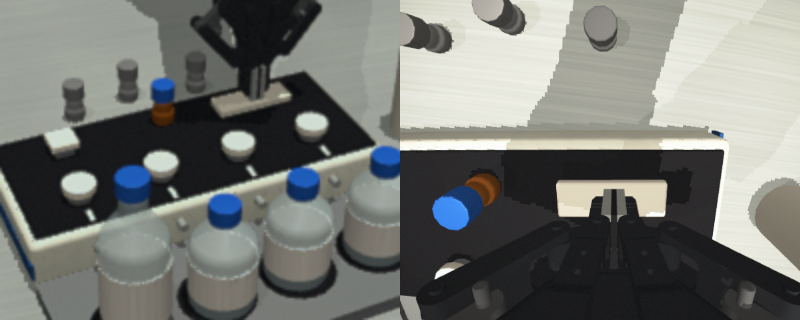

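The start bar is down under the tips in both views, at about 5 N. Key 3 is up again at (80,185), and the vial and bottles are standing. I'll withdraw and check once more.

```bash
python3 - <<'E'
from plant import robot
import cv2
u,v=483.5,65.3
robot.line_to([u,v,50],vel=40); robot.line_to([u,v,240]); robot.pause(.8)
t=robot.state();print(t["time"],t["tool_pos"],t["contact_force"])
cv2.imwrite("pics/p5.png",robot.camera("scene")["frame"][:,:,::-1])
E
```

```text
20.45 [483.49548367  65.31531712 240.00954452] [0.24589578 0.20051796 0.24535093]
```

View pics/p5.png

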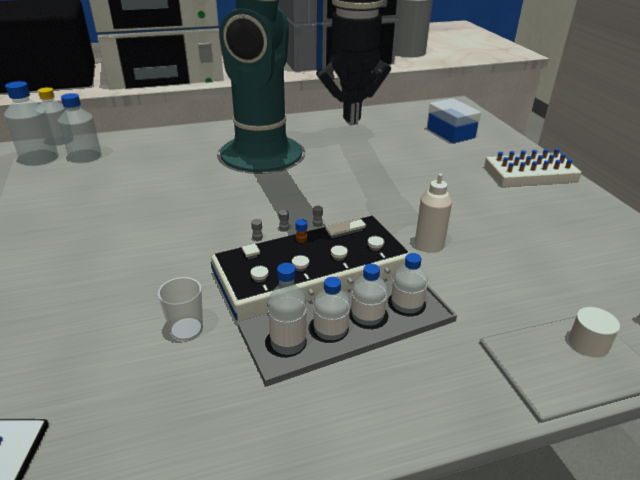

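The arm is clear of everything. All keys are up (key 3 at (260,273), start bar at (346,228)) and every object stands where it did.

```bash
python3 -c "
from plant import robot
print(robot.finish_job())"
```

```text
the job is handed in; nothing more can be done
None
```

I pressed key 3 (in line with the tall bottle) and then the start bar at about 5 N each, let both spring back, withdrew with everything still standing, and handed the job in at about 20 s; no verdict was returned.

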